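Fit the feed knob on the ballot scanner

TASK

The ballot scanner has lost its paper-feed knob. Pick the oblong knob from the mat, push it down onto the flat-sided shaft on the scanner's deck, turning it until it slides over the flats and sits fully home, and keep hold of it until it is down; then let go. Leave the round knob and the three-lobed knob where they are.

Things in the scene. Friction and masses are not known exactly. Their poses are not given: they have to be found in the camera images.
- knob_mid (a point): Centre (half-way up) of the oblong grey knob, loose on the mat: 58 mm long (x), 36 wide (y), 50 tall (z up), 110 g. Its long sides are flat over the full height: grip across y. Its underside has a central slot along x, 30 mm long, 16 wide, 30 deep. It fits the shaft either way round. Other knobs stand about 100 mm away, centre to centre.
- shaft_seat (a point): Top centre of the round boss (44 mm across, 6 high) on the scanner's deck; z up. The knob's underside rests here when home. The fixed steel shaft rises 26 mm from it: flat-sided, 24 mm along x by 10 along y for the lower 14 mm, then tapering to 12 by 4. The knob has 3 mm and 15 degrees of play on it. The boss 115 mm away has a plain round pin, 22 mm across, 26 high: not the shaft.
- round_mid (a point): Centre (half-way up) of the round grey knob, a bystander: 48 mm across, 40 mm tall, loose on the black mat (330 by 140 mm, 3 mm thick) on the table.
- lobed_mid (a point): Centre (half-way up) of the three-lobed grey knob, a bystander: about 50 mm across, 38 mm tall, loose on the mat. The dark scanner, across the table from the mat, is 360 by 380 mm, its deck 102 mm above the table; its printer housing rises 36 mm above the deck, at least 85 mm from both bosses' centres.
Things that resemble listed ones, but are neither listed nor needed, are in the scene too. Leave any turquoise look-alike of the part that bears knob_mid alone.

How it is judged:
By the outcome, as a careful person would: the job done as asked, in the order asked, and still so for the second after the job is handed in, with the robot touching nothing.
It also fails if it takes over 42 s, if anything falls off the work surface, if the arm or the gripper's body presses on something with over 40 N, if the wrist force passes 120 N, or if a joint passes its speed limit or range.

ROBOT

A 6-joint arm with a two-finger parallel gripper is mounted at the origin on the work surface. World frame = base frame: x ahead of the robot, y to its left, z up, the work surface at z = 0. Lengths are in m, angles in rad, forces in N, time in s.
With the tool pointing down it reaches from about 0.225 to 0.875 m from the base axis. Payload 3.4 kg.
Tool frame: the origin (TCP) lies on the centre line of the jaws, within the pads' length; the fingertips stand 19 mm ahead of it and the grasp point (between the pads) is the TCP (r.tip_extent is the distance from the TCP to the fingertips, in m); z points along the fingers, y is the line along which they close (so a half turn about z gives the same grasp; the last joint's range is limited). The gripper opens to 85 mm and grips with 20 to 120 N. Pads are 22 mm wide; open, the fingers measure 114 mm over their backs; the gripper's body (76 mm by 85 mm) begins 54 mm behind the grasp point. The pads swing forward as they close: fully open they stand 13 mm farther back than shut.
Start: joints at [1.085, 0.276, 1.505, -0, 1.361, -0.121], TCP at [0.205, 0.537, 0.25] pointing down, gripper open.
Joint ranges: [-2.89, 2.89], [-0.75, 2.08], [0.22, 2.7], [-1.18, 4.32], [0.11, 2.71], [-2.7, 2.7]. Speed limits (rad/s): [2.57, 2.57, 3.14, 3.14, 3.14, 3.14].

INTERFACE

Orientations are given as [roll, pitch, yaw] about the fixed x, y, z axes, in that order (R = Rz(yaw) Ry(pitch) Rx(roll)).
In Python, from rig import status, imaging, ticket, r gives the robot as it stands. The module is installed in compiled form; this text tells all that it offers.
- The arm moves only by the shell command python3 -m jog 'ROWS' [FORCE]. ROWS is JSON, a list of rows, each an object of numbers: "hand": the opening, from 0 (shut) to 1 (fully open); "x", "y", "z": the shift along the tool's x, y, z in mm; "ax", "ay", "az": the turn, a rotation vector about the tool's x, y, z in degrees. In form: [{"hand": .., "x": .., "y": .., "z": .., "ax": .., "ay": .., "az": ..}, ...]. A call has 1 to 12 rows; each row is the pose to reach, as a shift and turn from the pose commanded when the call began, along the tool's axes at that moment; what a row does not reach only later rows make up. A row lasts 1/12 s, in which the tool goes at most 41.7 mm and 7.16 degrees, less where a joint would pass 70% of its speed; a pose out of reach is approached as far as the arm can. A call with a gripper value outside its range is refused whole. The fingers move at their own pace and stop on an object; FORCE is the grip in N (left out, the last holds). Time passes only in rows, so rows that repeat a pose let the fingers close. It gives the time, the measured TCP pose, the force, the opening and the grip force at its end, in the units of the state.
- status.state(): the state, without advancing time (a new reading comes with each control period).
- imaging.read_camera(name): name is "scene" or "top" or "wrist"; returns a dict with "frame" (420x560x3 uint8, red, green, blue), "vertical_fov" (degrees; the focal length in pixels is half the picture's height over the tangent of half this angle, whatever the lens; pixels are square), "cx", "cy" (the principal point, pixels), "view" (4x4, takes a point from world to camera coordinates). Camera axes: x right, y up, looking along -z (the intrinsics and any distortion apply to the point x, -y, -z); pixel columns grow to the right and rows downward; lengths in m; the calibration is good to about 2 mm. A picture is of the moment at which its call begins. There is no depth.
- ticket.sign_off(): hands the job in; it is judged then, once.
The state is a dict: "clock": time; "joint_positions": joint angles; "qd": joint speeds; "tau": joint torques, N m; "tool_pos": TCP position; "orientation": TCP orientation; "contact_force": force on the tool from outside, world axes, zero at the start; "ft_torque": the same for the moment, N m; "width": finger opening in m; "finger_force": force on a finger pad.
Only numpy, scipy, OpenCV 4.12 (cv2) and the standard library are available. Lean on these libraries where they do the work, as an engineer would, in place of code of your own. Each camera call takes 0.05 s, during which the arm holds its last target. There are 200 camera calls.

## Working session

There is one attempt and no reset: what is moved stays moved. The work goes in short steps, Python scripts to look and compute and a shell command to move; the robot and the scene stay as the last step left them, time stands still between calls to the robot, and variables do not carry over. Pictures are saved under pics/ and viewed, at most 10 in all, crops included, and the job is handed in when it is done.

```bash
mkdir -p pics
cat > h.py <<'E'
import numpy as np, cv2
from rig import status, imaging, ticket, r
def cam(n,save=None):
    c=imaging.read_camera(n)
    if save: cv2.imwrite('pics/'+save,c['frame'][:,:,::-1])
    np.save('/tmp/%s.npy'%n,c,allow_pickle=True); return c
def load(n): return np.load('/tmp/%s.npy'%n,allow_pickle=True).item()
def ray(c,u,v):
    f=210/np.tan(np.radians(c['vertical_fov'])/2)
    V=np.array(c['view']);R=V[:3,:3];o=-R.T@V[:3,3]
    d=R.T@np.array([(u-c['cx'])/f,-(v-c['cy'])/f,-1]);return o,d
def onz(c,u,v,z):
    o,d=ray(c,u,v);return o+d*(z-o[2])/d[2]
def proj(c,p):
    f=210/np.tan(np.radians(c['vertical_fov'])/2)
    q=np.array(c['view'])[:3]@np.r_[p,1];return c['cx']-f*q[0]/q[2],c['cy']+f*q[1]/q[2]
E
python3 - <<'E'
from h import *
a=cam('top');b=cam('scene');w=cam('wrist')
im=np.vstack([np.hstack([a['frame'],b['frame']])])
cv2.imwrite('pics/a.png',a['frame'][:,:,::-1]);cv2.imwrite('pics/b.png',b['frame'][:,:,::-1])
for c in(a,b,w):print({k:c[k] for k in c if k!='frame'})
print(status.state())
E
```

```text
{'vertical_fov': 55.974822982764536, 'cx': 280.85198389512277, 'cy': 212.60293141350724, 'view': array([[ 0.00230782, -0.99988847,  0.01475519,  0.060466  ],
       [ 0.99009731,  0.00435583,  0.14031517, -0.45679048],
       [-0.14036379,  0.01428525,  0.98999694, -0.70890221],
       [ 0.        ,  0.        ,  0.        ,  1.        ]])}
{'vertical_fov': 42.73486864424831, 'cx': 280.18261860727813, 'cy': 209.98160981102365, 'view': array([[ 0.7165552 ,  0.69752412,  0.0029586 , -0.38669314],
       [-0.43242566,  0.44088775,  0.78652784,  0.08812788],
       [ 0.54731773, -0.56486998,  0.61754774, -1.23421676],
       [ 0.        ,  0.        ,  0.        ,  1.        ]])}
{'vertical_fov': 68.1608123020431, 'cx': 281.2465162562053, 'cy': 214.00231488398796, 'view': array([[ 0.35748648,  0.93391282, -0.00320344, -0.57351278],
       [-0.89425026,  0.3413112 , -0.28952225,  0.03883589],
       [-0.26929518,  0.10636497,  0.95716592, -0.3810123 ],
       [ 0.        ,  0.        ,  0.        ,  1.        ]])}
{'clock': 0.15, 'joint_positions': array([ 1.08499778e+00,  2.76462906e-01,  1.50587107e+00, -7.23215794e-06,
        1.36071936e+00, -1.20966000e-01]), 'qd': array([-1.53867179e-03, -1.00914270e-03, -4.12019851e-03, -9.34883168e-06,
       -5.72612292e-04,  2.13514207e-03]), 'tau': array([ 2.15365886e-03, -4.17142868e+01, -2.46033633e+01, -9.60993930e-05,
        7.53846369e-03,  1.08481612e-05]), 'tool_pos': array([0.20496269, 0.53681447, 0.24961945]), 'orientation': array([-3.14014179e+00, -1.69242854e-04,  2.77676149e+00]), 'contact_force': array([ 0.01548322, -0.11513579,  0.52092917]), 'ft_torque': array([-0.00674657, -0.01818326,  0.01945404]), 'finger_force': 0.0, 'width': 0.08556314209515223}
```

View pics/a.png

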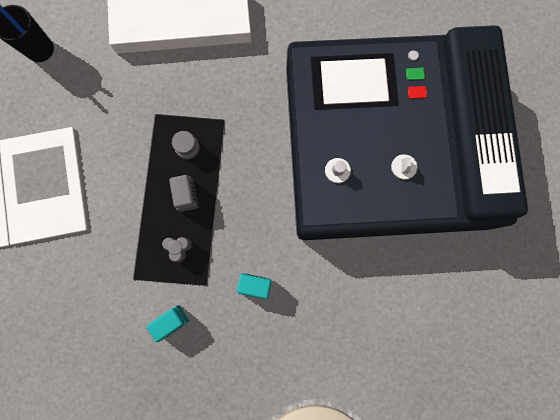

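View pics/b.png

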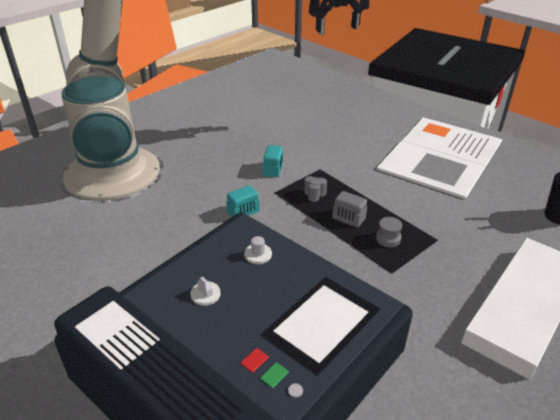

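Top view: three grey knobs are on the mat: round (185,145), oblong (182,192) and lobed (176,247). The turquoise look-alikes are at (254,286) and (167,323). The bosses are at (338,170), with a plain cylinder that looks like the pin, and at (404,166), with a pointed, tapered post. The grey oblong block at (182,192) and the tapered shaft at (404,166) fit the description; I'll confirm both in a crop.

Run:
```python
from h import *
a=load('top');b=load('scene')
g=lambda c,x,y,w,h:cv2.resize(c['frame'][y:y+h,x:x+w,::-1],(400,300),interpolation=cv2.INTER_CUBIC)
im=np.vstack([np.hstack([g(a,148,160,80,60),g(a,364,136,80,60)]),np.hstack([g(b,310,180,80,60),g(b,170,260,80,60)])])
cv2.imwrite('pics/c.png',im)
print([onz(a,182,192,.05),onz(a,404,166,.12)])
```

```text
[array([0.4913735 , 0.24370076, 0.05      ]), array([ 0.52428645, -0.14404372,  0.12      ])]
```

View pics/c.png

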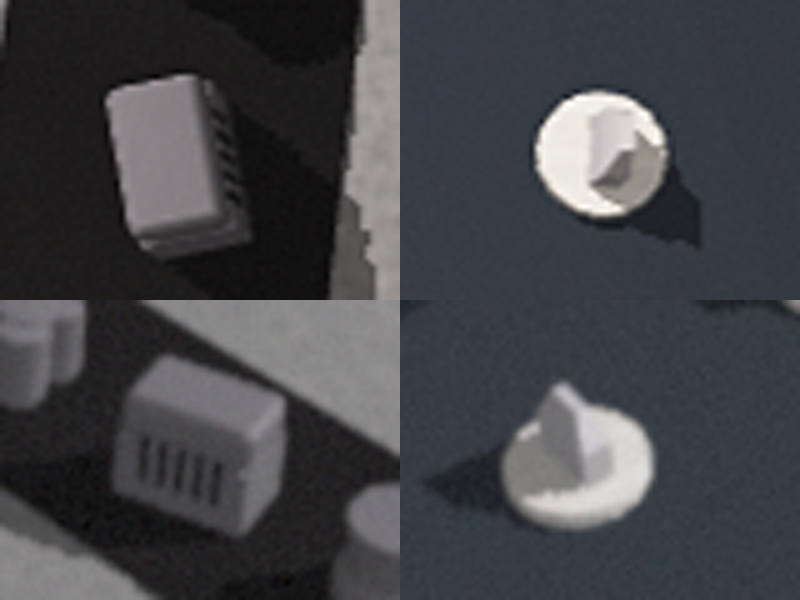

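The crop confirms both. The top face of the grey oblong knob with flat slotted sides has corners near (170,178), (187,175), (193,204) and (174,207). The shaft at (404,166) is a flat-sided tapered blade running roughly along image-vertical.

```bash
cat >> h.py <<'E'
from scipy.spatial.transform import Rotation as Ro
def delta(p,yaw):
    """tool-frame shift (mm) and az (deg) to reach p with closing line y at world angle yaw+90 (half-turn free)"""
    s=status.state();R=Ro.from_euler('xyz',s['orientation'])
    M=R.as_matrix();t=M.T@(np.array(p)-s['tool_pos'])*1e3
    x=M[:,0];cur=np.arctan2(x[1],x[0]);d=(yaw-cur+np.pi/2)%np.pi-np.pi/2
    rv=(R.inv()*Ro.from_euler('xyz',[np.pi,0,0] if 0 else [np.pi,0,cur+d])).as_rotvec(degrees=True)
    print('shift',t.round(1),'turn',rv.round(2),'q6',s['joint_positions'][5].round(2),s['clock'])
E
python3 - <<'E'
from h import *
a=load('top')
px=[(108,88),(197,76),(225,220),(132,236)]
P=np.array([onz(a,148+x/5,160+y/5,.053) for x,y in px])
c=P.mean(0);e=(P[0]+P[1]-P[2]-P[3]);yaw=np.arctan2(e[1],e[0])
print(c,np.degrees(yaw),np.linalg.norm(e)/2,np.linalg.norm(P[0]-P[1]),np.linalg.norm(P[3]-P[2]))
m=(a['frame'][136:196,364:444].min(2)>150).astype(np.uint8)
x,y=np.nonzero(m)[::-1];(u,v),rad=cv2.minEnclosingCircle(np.c_[x,y].astype(np.float32));print(u+364,v+136,rad,onz(a,u+364,v+136,.108))
delta([c[0],c[1],.16],yaw)
E
```

```text
[0.49278407 0.24470638 0.053     ] 11.980623365639095 0.05546058067839133 0.032735972833475034 0.03401889340980418
403.5 166.0 12.855060577392578 [ 0.52747477 -0.14721157  0.108     ]
shift [-373.1 -170.1   89.8] turn [-8.000e-02 -3.000e-02 -3.288e+01] q6 -0.12 0.15
```

```bash
python3 -m jog '[{"hand":1,"x":-190,"y":-85,"z":45,"az":-16},{"hand":1,"x":-373,"y":-170,"z":90,"az":-32.9},{"hand":1,"x":-373,"y":-170,"z":90,"az":-32.9},{"hand":1,"x":-373,"y":-170,"z":90,"az":-32.9},{"hand":1,"x":-373,"y":-170,"z":90,"az":-32.9},{"hand":1,"x":-373,"y":-170,"z":90,"az":-32.9},{"hand":1,"x":-373,"y":-170,"z":90,"az":-32.9},{"hand":1,"x":-373,"y":-170,"z":90,"az":-32.9},{"hand":1,"x":-373,"y":-170,"z":90,"az":-32.9},{"hand":1,"x":-373,"y":-170,"z":90,"az":-32.9},{"hand":1,"x":-373,"y":-170,"z":90,"az":-32.9},{"hand":1,"x":-373,"y":-170,"z":90,"az":-32.9}]' 40
python3 - <<'E'
from h import *
c=cam('wrist','d.png')
s=status.state();print(s['tool_pos'],s['orientation'],s['joint_positions'])
print(proj(c,[.4928,.2447,.053]))
E
```

```text
[0.20500118 0.53691411 0.24977871] [-3.14053112e+00 -1.42514428e-04  2.77682251e+00] [ 1.08500732e+00  2.76333238e-01  1.50565704e+00  1.36189799e-05
  1.36067335e+00 -1.21021786e-01]
(np.float64(161.13958486466385), np.float64(450.9613102818448))$[0]: bad value
```

View pics/d.png

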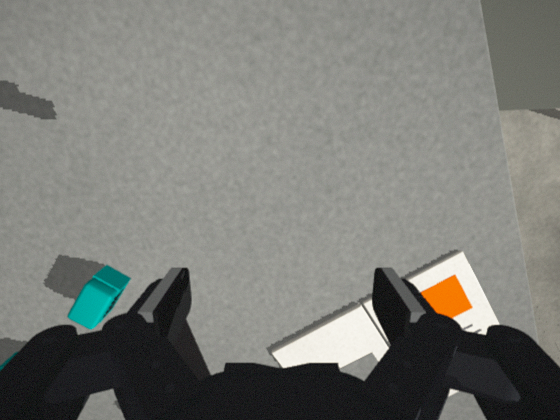

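The call was refused and the arm hasn't moved; the wrist picture shows only a turquoise block at (100,297) and the leaflet. I'll retry with every key filled in.

```bash
python3 -m jog '[{"hand":1,"x":-190,"y":-85,"z":45,"ax":0,"ay":0,"az":-16},{"hand":1,"x":-373,"y":-170,"z":90,"ax":0,"ay":0,"az":-32.9},{"hand":1,"x":-373,"y":-170,"z":90,"ax":0,"ay":0,"az":-32.9},{"hand":1,"x":-373,"y":-170,"z":90,"ax":0,"ay":0,"az":-32.9},{"hand":1,"x":-373,"y":-170,"z":90,"ax":0,"ay":0,"az":-32.9},{"hand":1,"x":-373,"y":-170,"z":90,"ax":0,"ay":0,"az":-32.9},{"hand":1,"x":-373,"y":-170,"z":90,"ax":0,"ay":0,"az":-32.9},{"hand":1,"x":-373,"y":-170,"z":90,"ax":0,"ay":0,"az":-32.9},{"hand":1,"x":-373,"y":-170,"z":90,"ax":0,"ay":0,"az":-32.9},{"hand":1,"x":-373,"y":-170,"z":90,"ax":0,"ay":0,"az":-32.9},{"hand":1,"x":-373,"y":-170,"z":90,"ax":0,"ay":0,"az":-32.9},{"hand":1,"x":-373,"y":-170,"z":90,"ax":0,"ay":0,"az":-32.9}]' 40
python3 - <<'E'
from h import *
delta([.4928,.2447,.16],np.radians(12))
E
```

```text
clock: 1.2
tool_pos: [0.4955, 0.2421, 0.159]
orientation: [-3.14, -0.001, -2.937]
contact_force: [-0.1, -0.3, 0.8]
width: 0.0853
finger_force: 0.0
shift [ 2.1  3.1 -1. ] turn [-0.09 -0.04 -0.27] q6 -1.45 1.2
```

View wrist.

Run:
```python
from h import *
c=cam('wrist','e.png')
delta([.4928,.2447,.16],np.radians(12))
print(proj(c,[.4928,.2447,.053]))
```

```text
shift [ 0.9  1.1 -0.5] turn [ 0.   -0.09 -0.22] q6 -1.44 1.25
(np.float64(286.72970662129495), np.float64(215.52011593288395))
```

View pics/e.png

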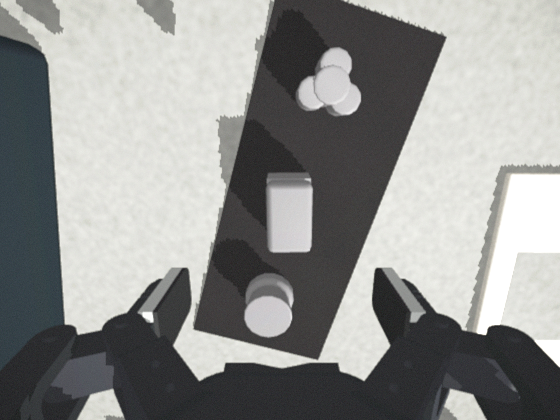

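The wrist view shows the oblong's top face centred at (290,217) and already square to the jaws, with round at (268,315) and lobed at (332,85) clear of the fingers.

Run:
```python
from h import *
c=load('wrist')
p=onz(c,290,217,.053);print(p)
q=[(p[0]+.4928)/2,(p[1]+.2447)/2,.035];delta(q,np.radians(12))
```

```text
[0.49345991 0.24744082 0.053     ]
shift [1.000e-01 2.400e+00 1.245e+02] turn [ 0.   -0.09 -0.22] q6 -1.44 1.25
```

```bash
python3 -m jog '[{"hand":1,"x":0,"y":2,"z":40,"ax":0,"ay":0,"az":0},{"hand":1,"x":0,"y":2,"z":75,"ax":0,"ay":0,"az":0},{"hand":1,"x":0,"y":2,"z":105,"ax":0,"ay":0,"az":0},{"hand":1,"x":0,"y":2,"z":124,"ax":0,"ay":0,"az":0},{"hand":1,"x":0,"y":2,"z":124,"ax":0,"ay":0,"az":0},{"hand":1,"x":0,"y":2,"z":124,"ax":0,"ay":0,"az":0},{"hand":0.3,"x":0,"y":2,"z":124,"ax":0,"ay":0,"az":0},{"hand":0.1,"x":0,"y":2,"z":124,"ax":0,"ay":0,"az":0},{"hand":0,"x":0,"y":2,"z":124,"ax":0,"ay":0,"az":0},{"hand":0,"x":0,"y":2,"z":124,"ax":0,"ay":0,"az":0},{"hand":0,"x":0,"y":2,"z":124,"ax":0,"ay":0,"az":0},{"hand":0,"x":0,"y":2,"z":124,"ax":0,"ay":0,"az":0}]' 40; python3 -m jog '[{"hand":0,"x":0,"y":0,"z":0,"ax":0,"ay":0,"az":0},{"hand":0,"x":0,"y":0,"z":0,"ax":0,"ay":0,"az":0},{"hand":0,"x":0,"y":0,"z":0,"ax":0,"ay":0,"az":0},{"hand":0,"x":0,"y":0,"z":0,"ax":0,"ay":0,"az":0}]' 50
```

```text
clock: 2.25
tool_pos: [0.4934, 0.2476, 0.0377]
orientation: [3.141, 0.003, -2.932]
contact_force: [-0.8, 0.2, 6.8]
width: 0.0354
finger_force: 41.2
clock: 2.58
tool_pos: [0.4934, 0.2476, 0.0377]
orientation: [3.141, 0.003, -2.932]
contact_force: [-0.7, 1.3, 6.9]
width: 0.0357
finger_force: 49.4
```

```bash
python3 -m jog '[{"hand":0,"x":0,"y":0,"z":-30,"ax":0,"ay":0,"az":0},{"hand":0,"x":0,"y":0,"z":-70,"ax":0,"ay":0,"az":0},{"hand":0,"x":0,"y":0,"z":-110,"ax":0,"ay":0,"az":0},{"hand":0,"x":0,"y":0,"z":-150,"ax":0,"ay":0,"az":0},{"hand":0,"x":0,"y":0,"z":-190,"ax":0,"ay":0,"az":0},{"hand":0,"x":0,"y":0,"z":-210,"ax":0,"ay":0,"az":0},{"hand":0,"x":0,"y":0,"z":-210,"ax":0,"ay":0,"az":0}]'
python3 - <<'E'
from h import *
delta([.58,-.146,.25],0)
E
```

```text
clock: 3.17
tool_pos: [0.4952, 0.2482, 0.2523]
orientation: [3.14, 0.012, -2.932]
contact_force: [1.2, -0.1, -1.0]
width: 0.0358
finger_force: 50.6
shift [  -1.1 -403.2    1.6] turn [ 0.16  0.65 11.99] q6 -1.44 3.1667
```

```bash
python3 -m jog '[{"hand":0,"x":0,"y":-25,"z":0,"ax":0,"ay":0,"az":1},{"hand":0,"x":0,"y":-65,"z":0,"ax":0,"ay":0,"az":2},{"hand":0,"x":0,"y":-105,"z":0,"ax":0,"ay":0,"az":3},{"hand":0,"x":0,"y":-145,"z":0,"ax":0,"ay":0,"az":5},{"hand":0,"x":0,"y":-185,"z":0,"ax":0,"ay":0,"az":6},{"hand":0,"x":0,"y":-225,"z":0,"ax":0,"ay":0,"az":7},{"hand":0,"x":0,"y":-265,"z":0,"ax":0,"ay":0,"az":8},{"hand":0,"x":0,"y":-305,"z":0,"ax":0,"ay":0,"az":9},{"hand":0,"x":0,"y":-345,"z":0,"ax":0,"ay":0,"az":11},{"hand":0,"x":0,"y":-380,"z":0,"ax":0,"ay":0,"az":12},{"hand":0,"x":0,"y":-403,"z":0,"ax":0,"ay":0,"az":12},{"hand":0,"x":0,"y":-403,"z":0,"ax":0,"ay":0,"az":12}]'
python3 -m jog '[{"hand":0,"x":0,"y":0,"z":0,"ax":0,"ay":0,"az":0},{"hand":0,"x":0,"y":0,"z":0,"ax":0,"ay":0,"az":0},{"hand":0,"x":0,"y":0,"z":0,"ax":0,"ay":0,"az":0}]'
python3 - <<'E'
from h import *
c=cam('wrist');
cv2.imwrite('pics/f.png',cv2.resize(c['frame'][:,:,::-1],(800,600),interpolation=cv2.INTER_CUBIC))
delta([.527,-.146,.25],0)
E
```

```text
clock: 4.17
tool_pos: [0.5765, -0.1521, 0.2439]
orientation: [-3.139, -0.002, 3.137]
contact_force: [0.2, 0.5, -0.6]
width: 0.0356
finger_force: 50.7
clock: 4.42
tool_pos: [0.5756, -0.1457, 0.2455]
orientation: [3.14, -0.002, -3.141]
contact_force: [0.2, -0.5, -1.5]
width: 0.0356
finger_force: 50.7
shift [48.8 -0.4 -4.1] turn [ 0.05 -0.06  0.08] q6 -1.94 4.4667
```

View pics/f.png

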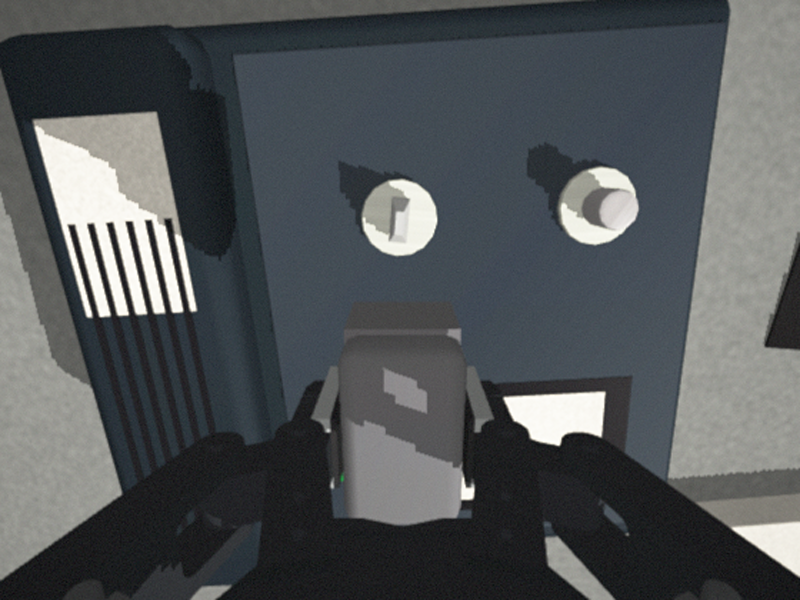

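Wrist view (800-wide picture): the shaft boss is at (400,217), with the blade running nearly vertically from (400,197) to (398,242). The pin is at (598,205). The held knob's bottom front edge runs from (347,303) to (459,303). I'll enlarge the shaft.

Run:
```python
from h import *
c=load('wrist');s=status.state()
z=s['tool_pos'][2]-.0347
A=onz(c,347/1.4286,303/1.4286,z);B=onz(c,459/1.4286,303/1.4286,z);print(A,B,s['tool_pos'])
cv2.imwrite('pics/g.png',cv2.resize(c['frame'][120:183,238:322,::-1],(800,600),interpolation=cv2.INTER_CUBIC))
m=(c['frame'][115:190,235:325].min(2)>150).astype(np.uint8)
ct=max(cv2.findContours(m,0,1)[0],key=cv2.contourArea)
(u,v),rad=cv2.minEnclosingCircle(ct);print(u+235,v+115,rad,onz(c,u+235,v+115,.108))
```

```text
[ 0.54979219 -0.16675222  0.21115896] [ 0.54978091 -0.12489229  0.21115896] [ 0.57583155 -0.14554386  0.24585896]
279.1937255859375 151.86900329589844 26.629358291625977 [ 0.52785206 -0.14801887  0.108     ]
```

View pics/g.png

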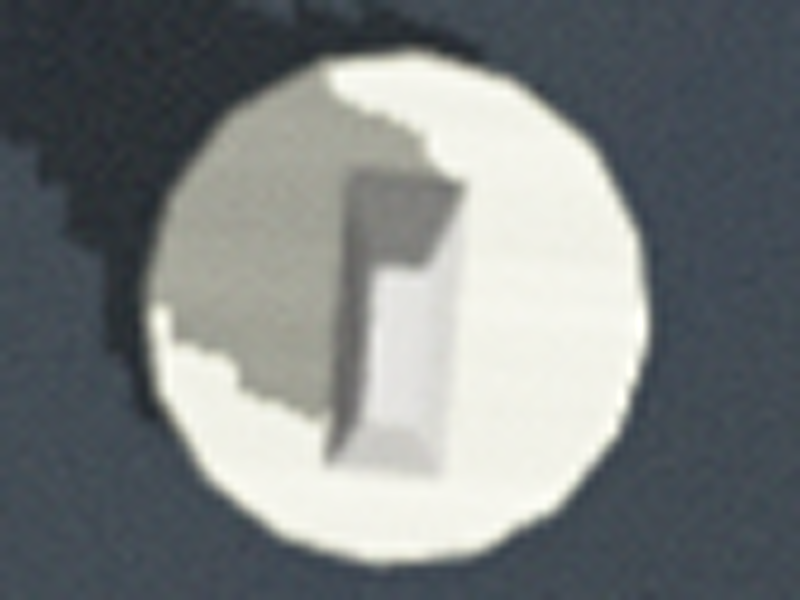

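Shaft blade edges (crop): left from (348,180) to (327,465), right from (465,185) to (440,470). That makes the yaw about −4.6°, with the boss at (0.528,−0.148). Next I'll check how the knob sits in the grip by comparing its predicted corners with the picture.

Run:
```python
from h import *
c=load('wrist');s=status.state();t=s['tool_pos']
f=cv2.resize(c['frame'][:,:,::-1],None,fx=4,fy=4,interpolation=cv2.INTER_CUBIC)
for z,col in((-.0347,(0,0,255)),(.0153,(0,255,0))):
  q=[]
  for x,y in((-.029,-.018),(-.029,.018),(.029,.018),(.029,-.018)):
    p=proj(c,t+[x,y,z]);q.append(p);cv2.circle(f,(int(p[0]*4+2),int(p[1]*4+2)),4,col,-1)
  print(np.round(q,1))
cv2.imwrite('pics/h.png',cv2.resize(f[760:1480,720:1520],(800,720))[:600])
g=cv2.cvtColor(c['frame'],cv2.COLOR_RGB2GRAY)
for v in(214,220,228,235):print(v,g[v,234:250],g[v,315:334])
print('col280',g[205:250,282])
```

```text
[[248.7 206.7]
 [316.5 206.8]
 [313.3 302.4]
 [251.7 302.4]]
[[235.4 241.9]
 [330.9 242. ]
 [324.7 367.5]
 [241.1 367.4]]
214 [76 73 73 71 73 74 71 75 77 73 72 73 72 73 71 72] [66 70 75 75 69 68 72 74 76 71 68 75 72 70 72 73 70 72 72]
220 [73 75 76 74 77 73 77 76 73 71 70 72 72 68 73 71] [74 69 71 74 76 70 75 75 75 72 72 70 71 75 74 72 71 72 75]
228 [75 74 70 73 73 74 75 72 73 68 75 69 71 69 69 68] [69 67 70 72 70 68 69 67 72 72 72 72 72 72 73 73 71 73 73]
235 [74 74 74 71 72 74 78 88 88 90 87 85 80 83 76 73] [113 123 137 142 141 144 140 115  75  70  71  72  72  75  73  73  73  71
  72]
col280 [70 73 75 75 73 75 71 70 68 71 73 72 68 74 74 72 71 71 71 70 72 70 72 71
 75 76 88 89 88 79 68 73 72 72 70 75 72 70 77 73 81 83 81 84 85]
```

View pics/h.png

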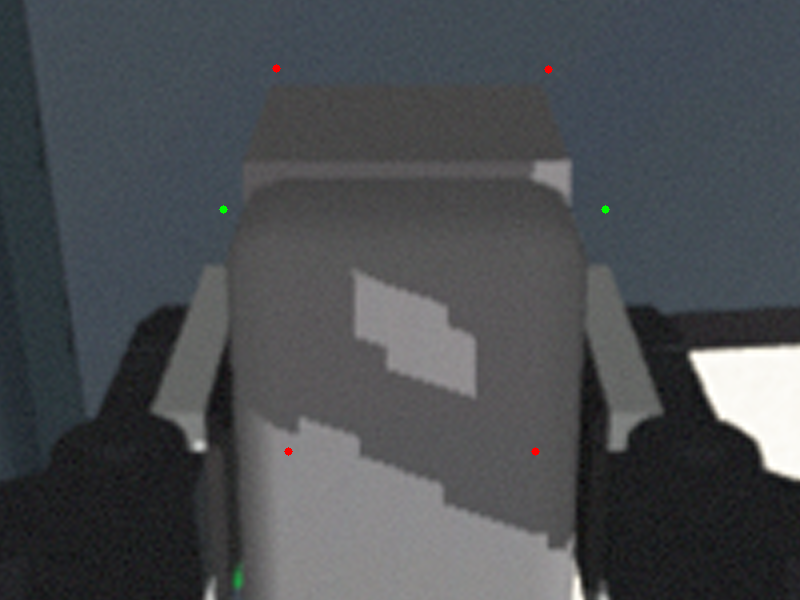

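The knob sits straight in the grip. Its bottom front edge is at crop (270–543, 86) against a predicted row of 69, so it is offset about +2.4 mm in x and −0.7 mm in y from the TCP.

Run:
```python
from h import *
delta([.5255,-.1473,.185],np.radians(-4.6))
```

```text
shift [50.3 -1.7 60.9] turn [ 0.05 -0.06  4.68] q6 -1.94 4.4667
```

```bash
python3 -m jog '[{"hand":0,"x":25,"y":-2,"z":0,"ax":0,"ay":0,"az":2},{"hand":0,"x":50,"y":-2,"z":10,"ax":0,"ay":0,"az":4.7},{"hand":0,"x":50,"y":-2,"z":35,"ax":0,"ay":0,"az":4.7},{"hand":0,"x":50,"y":-2,"z":61,"ax":0,"ay":0,"az":4.7},{"hand":0,"x":50,"y":-2,"z":61,"ax":0,"ay":0,"az":4.7},{"hand":0,"x":50,"y":-2,"z":61,"ax":0,"ay":0,"az":4.7},{"hand":0,"x":50,"y":-2,"z":61,"ax":0,"ay":0,"az":4.7},{"hand":0,"x":50,"y":-2,"z":61,"ax":0,"ay":0,"az":4.7}]'
python3 - <<'E'
from h import *
delta([.5255,-.1473,.158],np.radians(-4.6))
E
```

```text
clock: 5.13
tool_pos: [0.5277, -0.149, 0.187]
orientation: [-3.141, 0.003, 3.06]
contact_force: [0.6, -0.6, -0.7]
width: 0.0355
finger_force: 50.6
shift [ 2.5  1.6 29. ] turn [-0.06  0.19 -0.06] q6 -1.89 5.1333
```

```bash
python3 -m jog '[{"hand":0,"x":0,"y":0,"z":0,"ax":0,"ay":0,"az":0},{"hand":0,"x":0,"y":0,"z":0,"ax":0,"ay":0,"az":0},{"hand":0,"x":0,"y":0,"z":0,"ax":0,"ay":0,"az":0},{"hand":0,"x":0,"y":0,"z":0,"ax":0,"ay":0,"az":0}]'
python3 - <<'E'
from h import *
delta([.5255,-.1473,.158],np.radians(-4.6))
c=cam('top');cc=cam('scene')
E
```

```text
clock: 5.47
tool_pos: [0.5265, -0.149, 0.1857]
orientation: [-3.141, 0.001, 3.06]
contact_force: [-0.1, 0.3, -1.5]
width: 0.0354
finger_force: 50.6
shift [ 1.2  1.6 27.7] turn [-0.01  0.04 -0.1 ] q6 -1.89 5.4667
```

Descend slowly onto the taper, watching the force.

```bash
python3 -m jog '[{"hand":0,"x":1,"y":1.5,"z":6,"ax":0,"ay":0,"az":0},{"hand":0,"x":1,"y":1.5,"z":12,"ax":0,"ay":0,"az":0},{"hand":0,"x":1,"y":1.5,"z":18,"ax":0,"ay":0,"az":0},{"hand":0,"x":1,"y":1.5,"z":23,"ax":0,"ay":0,"az":0},{"hand":0,"x":1,"y":1.5,"z":26,"ax":0,"ay":0,"az":0},{"hand":0,"x":1,"y":1.5,"z":28,"ax":0,"ay":0,"az":0},{"hand":0,"x":1,"y":1.5,"z":28,"ax":0,"ay":0,"az":0},{"hand":0,"x":1,"y":1.5,"z":28,"ax":0,"ay":0,"az":0}]'; python3 -c "
from h import *
delta([.5255,-.1473,.1427],np.radians(-4.6));print(status.state()['ft_torque'])"
```

```text
clock: 6.23
tool_pos: [0.5255, -0.1474, 0.1572]
orientation: [3.141, 0.0, 3.059]
contact_force: [0.2, 1.0, -0.7]
width: 0.0354
finger_force: 50.6
shift [ 0.   0.1 14.5] turn [ 0.01  0.   -0.11] q6 -1.89 6.2333
[-0.06684537 -0.01050573  0.01527426]
```

No contact so far; continue down.

```bash
python3 -m jog '[{"hand":0,"x":0,"y":0,"z":2,"ax":0,"ay":0,"az":0},{"hand":0,"x":0,"y":0,"z":4,"ax":0,"ay":0,"az":0},{"hand":0,"x":0,"y":0,"z":6,"ax":0,"ay":0,"az":0},{"hand":0,"x":0,"y":0,"z":8,"ax":0,"ay":0,"az":0},{"hand":0,"x":0,"y":0,"z":8,"ax":0,"ay":0,"az":0},{"hand":0,"x":0,"y":0,"z":8,"ax":0,"ay":0,"az":0}]'; python3 -m jog '[{"hand":0,"x":0,"y":0,"z":2,"ax":0,"ay":0,"az":0},{"hand":0,"x":0,"y":0,"z":4,"ax":0,"ay":0,"az":0},{"hand":0,"x":0,"y":0,"z":5.5,"ax":0,"ay":0,"az":0},{"hand":0,"x":0,"y":0,"z":6.5,"ax":0,"ay":0,"az":0},{"hand":0,"x":0,"y":0,"z":6.5,"ax":0,"ay":0,"az":0},{"hand":0,"x":0,"y":0,"z":6.5,"ax":0,"ay":0,"az":0}]';python3 -c "
from h import *
print(status.state()['ft_torque'])"
```

```text
clock: 6.73
tool_pos: [0.5253, -0.1473, 0.1491]
orientation: [3.141, -0.0, 3.06]
contact_force: [0.0, 0.4, -1.0]
width: 0.0353
finger_force: 50.6
clock: 7.23
tool_pos: [0.5255, -0.1474, 0.1428]
orientation: [3.142, 0.0, 3.06]
contact_force: [-0.0, 0.2, 0.1]
width: 0.0353
finger_force: 50.9
[-0.00463162  0.01391109 -0.00407002]
```

```bash
python3 -m jog '[{"hand":0,"x":0,"y":0,"z":0.7,"ax":0,"ay":0,"az":0},{"hand":0,"x":0,"y":0,"z":1.5,"ax":0,"ay":0,"az":0},{"hand":0,"x":0,"y":0,"z":1.5,"ax":0,"ay":0,"az":0},{"hand":0,"x":0,"y":0,"z":1.5,"ax":0,"ay":0,"az":0}]'
```

```text
clock: 7.57
tool_pos: [0.5254, -0.1474, 0.1427]
orientation: [-3.141, 0.001, 3.06]
contact_force: [-2.4, 1.0, 8.2]
width: 0.0353
finger_force: 51.9
```

It's seated: the TCP is at 0.1427, the expected home height, with 8 N of support. Release and lift.

```bash
python3 -m jog '[{"hand":0.75,"x":0,"y":0,"z":0,"ax":0,"ay":0,"az":0},{"hand":0.75,"x":0,"y":0,"z":0,"ax":0,"ay":0,"az":0},{"hand":0.75,"x":0,"y":0,"z":0,"ax":0,"ay":0,"az":0},{"hand":0.75,"x":0,"y":0,"z":0,"ax":0,"ay":0,"az":0},{"hand":0.75,"x":0,"y":0,"z":0,"ax":0,"ay":0,"az":0},{"hand":0.75,"x":0,"y":0,"z":-20,"ax":0,"ay":0,"az":0},{"hand":0.75,"x":0,"y":0,"z":-50,"ax":0,"ay":0,"az":0},{"hand":0.75,"x":0,"y":0,"z":-80,"ax":0,"ay":0,"az":0},{"hand":0.75,"x":0,"y":0,"z":-110,"ax":0,"ay":0,"az":0},{"hand":0.75,"x":0,"y":0,"z":-130,"ax":0,"ay":0,"az":0},{"hand":0.75,"x":0,"y":0,"z":-130,"ax":0,"ay":0,"az":0},{"hand":0.75,"x":0,"y":0,"z":-130,"ax":0,"ay":0,"az":0}]'
python3 - <<'E'
from h import *
w=cam('wrist')['frame'];b=cam('scene')['frame']
cv2.imwrite('pics/i.png',np.hstack([cv2.resize(w,(400,300)),cv2.resize(b[130:355,110:410],(400,300))])[:,:,::-1])
E
```

```text
clock: 8.57
tool_pos: [0.526, -0.1476, 0.2723]
orientation: [-3.141, 0.003, 3.06]
contact_force: [-0.7, -0.4, -0.9]
width: 0.0639
finger_force: 0.0
```

View pics/i.png

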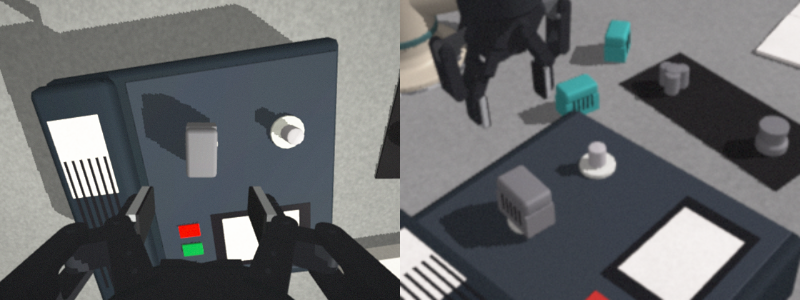

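The knob is upright and down on the shaft's boss: wrist half (202,150), scene half (525,205). The gripper is clear, and the round and lobed knobs are still on the mat.

```bash
python3 -c "
from rig import ticket
print(ticket.sign_off())"
```

```text
the job is handed in; nothing more can be done
None
```

The oblong knob is pushed fully home on the flat-sided shaft and released, the round and three-lobed knobs were left untouched, and the job was handed in at about 9 s on the robot's clock; no verdict was shown.

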